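Turn the selector valve to green and lock it with the ball-lock pin

ROBOT

A 7-joint arm with a two-finger parallel gripper is mounted at the origin on a cart in front of the work surface, level with it; the furniture and walls round the work are solid. World frame = base frame: x ahead of the robot, y to its left, z up, the work surface at z = 0. Lengths are in mm, angles in degrees, forces in N, time in s.
With the tool pointing down it reaches from about 400 to 875 mm from the base axis. Payload 4.4 kg.
Tool frame: the origin (TCP) lies on the centre line of the jaws, within the pads' length; the fingertips stand 19 mm ahead of it and the grasp point (between the pads) is the TCP (ctrl.tcp_to_tips is the distance from the TCP to the fingertips, in mm); z points along the fingers, y is the direction in which the jaws open and shut (so a half turn about z gives the same grasp; the last joint's range is limited). The gripper opens to 85 mm and grips with 20 to 120 N. Pads are 22 mm wide; open, the fingers measure 114 mm over their backs; the gripper's body (76 mm by 85 mm) begins 54 mm behind the grasp point. The pads swing forward as they close: fully open they stand 13 mm farther back than shut.
Start: joints at [71.517, 36.005, 2.206, 86.941, -1.547, 57.084, -1.146], TCP at [165.118, -628.692, 250.313] pointing down, gripper open.
Joint ranges: [-175.42, 175.42], [-21.48, 121.26], [-71.46, 75.88], [10.55, 141.38], [-63.04, 243.04], [13.31, 113.54], [-168.57, 168.57]. Speed limits (degrees/s): [147.25, 147.25, 180, 180, 180, 180, 180].

INTERFACE

Orientations are given as [roll, pitch, yaw] about the fixed x, y, z axes, in that order (R = Rz(yaw) Ry(pitch) Rx(roll)).
In Python, from workcell import ctrl, camera, job, boxes_of, trace, landmark_of gives the robot as it stands. The module is installed in compiled form; this text tells all that it offers.
- The arm moves only by the tool send_rows, never from a script. Its argument "series" is a list of rows, each an object of numbers: "fingers": the closure, from 0 (fully open) to 1 (shut); "dx", "dy", "dz": the shift along the tool's x, y, z in m; "rx", "ry", "rz": the turn, a rotation vector about the tool's x, y, z in rad. A call has 1 to 12 rows; each row shifts and turns the commanded pose from where the row before left it, along the tool's axes as they then stand; what a row does not reach is not made up. A row lasts 1/10 s, in which the tool goes at most 50 mm and 8.59 degrees, less where a joint would pass 70% of its speed; a pose out of reach is approached as far as the arm can. A call with a gripper value outside its range is refused whole. The fingers move at their own pace and stop on an object; "squeeze" is the grip in N (left out, the last holds). Time passes only in rows, so rows that do not move let the fingers close. It gives the time, the measured TCP pose, the force and the opening at its end, in the units of the state.
- ctrl.read_state(): the state, without advancing time (a new reading comes with each control period).
- camera(name): name is "side" or "top"; returns a dict with "pixels" (384x512x3 uint8, red, green, blue), "depth" (384x512 float32, mm along the optical axis (not along the pixel's ray), 0 where there is no reading), "fx", "fy", "cx", "cy" (pixels), "eye" and "orientation" of the camera in the world. Camera axes: x right, y down, z forward; pixel columns grow to the right and rows downward; lengths in mm; the calibration is good to about 2 mm. A picture is of the moment at which its call begins.
- job.sign_off(): hands the job in, once; it reports no verdict.
Trained networks look in the newest picture that a camera, given by its name, has taken for a name from the list of things; names that differ only in an ending like _2 or _b are one class to them, and where a whole thing is asked for, a point or a joint stands for the part that bears it (a point fixed in the world has none). Each returns a list of dicts, best first, with "score" (0 to 1); they miss things now and then, are a little off and sometimes report something else, mostly with a low value. They report only what shows in the picture. A call takes as long as a camera call.
- boxes_of(thing, camera): "extent" ([left, top, right, bottom] in pixels, round what is visible of it).
- trace(thing, camera): "mask" (384x512 bool, what is visible of it) and "extent" ([left, top, right, bottom] in pixels, round what is visible of it).
- landmark_of(thing, camera): "at" ([row, column] in pixels: a listed point, or the origin of a listed thing).
The state is a dict: "time": time; "joint_pos": joint angles; "dq": joint speeds; "effort": joint torques, N m; "eef_pos": TCP position; "tool_rot": TCP orientation; "contact_force": force on the tool from outside, world axes, zero at the start; "torque": the same for the moment, N m; "opening": opening from 0.0 (shut) to 1.0 (fully open).
Only numpy, scipy, OpenCV 4.12 (cv2) and the standard library are available. Lean on these libraries where they do the work, as an engineer would, in place of code of your own. Each camera call takes 0.05 s, during which the arm holds its last target. There are 200 camera calls.

TASK

Turn the selector of the sloping valve console so that the eye of its arm stands over the hole with the green ring. Then take the quick-release pin from its rack and lock the selector there: squeeze the pin's red thumb button and hold it in while you push the pin through the eye and the green hole as far as its flange, then let go so that the button springs out and the balls lock. Leave the calculator and the cardboard box where they are.

Things in the scene. Friction and masses are not known exactly. Their poses are not given: they have to be found in the camera images.
- console: Sloping valve console fixed to the bench, 200 x 190 mm, about 115 mm high at its high edge, rising towards the right. Origin under its centre on the bench, x from the low edge to the high edge, z up. Carries the 190 x 190 x 8 mm aluminium panel, sloping 25 degrees, with three holes on a 95 mm arc about the selector's axis: blue, yellow, green from right to left as seen from the low edge (green is farthest from the robot).
- selector (a joint): Angle (rad) of the selector. 0: arm straight up the slope, over the yellow hole; grows anticlockwise as seen looking down on the panel. +0.60: the eye of the arm is exactly over the green hole (-0.60: blue). Stops at -0.9 and +0.9; starts between -0.7 and 0. Friction (about 0.08 N m) holds it where it is left.
- selector_grip (a point): On the selector's turning axis, 40 mm above the panel face: where to take its black upright grip bar (56 mm long, 14 thick, from 9 to 55 mm above the panel face, on a flat steel hub). Axes turn with the selector: z = turning axis = outward normal of the panel, 25 degrees from vertical towards the low edge; x along bar and arm towards the eye; y across the bar's thickness.
- selector_eye (a point): Centre of the eye (20 mm hole in a 44 mm square end) in the top face of the selector's steel arm, 95 mm from the turning axis, 10 mm above the panel face. The arm is 8 mm thick and runs 2 mm above the panel. Axes as selector_grip.
- green_hole (a point): Centre of the green-ringed hole in the top face of the panel. The hole is 18 mm wide and goes through the 8 mm panel; the space beneath is free. Axes: z = outward normal of the panel and axis of the hole, 25 degrees from vertical; x up the slope, y along the panel from blue to green.
- pin_rack: Blue block 70 x 70 x 50 mm fixed to the bench, origin under its centre; the pin starts upright in its wide hole (29 mm, 46 mm deep), flange on the block's top, not locked: it lifts straight out.
- pin: The ball-lock pin as a whole: 102 mm long, about 0.23 kg, black handle, aluminium flange, steel shank. Origin in the middle of the flange's underside; z along the pin from tip to handle; the red thumb button is on the +x side of the handle.
- pin_grip (a point): Centre of the pin's handle, on the pin's axis, 34 mm above the flange's underside; axes as pin. Handle: y from -15 to 15 mm, x from -20 to +16 mm, from 28 mm below this point to 28 above. Red button on its +x face: 22 mm wide, 40 high, centred here; its face is at x = 25 mm when out, 20 when pressed. A grip along x thus presses the button and holds 40 mm, centred on the axis.
- pin_button (a joint): Travel (m) of the thumb button: 0 out (spring, 3.5 N), 0.005 fully pressed (7 N; 15 to 40 N of grip hold it in firmly). Out: two brass balls stand 4 mm out of the shank, on its +y and -y sides, and stop it from passing through the hole either way. Pressed more than 4 mm: they are inside the shank.
- pin_shoulder (a point): Centre of the underside of the pin's flange (38 mm wide, 6 thick); axes as pin. The 16 mm shank goes 40 mm down from here, the last 11 mm tapered; the balls sit 21 to 27 mm below this point. Home: the flange rests on the arm, 10 mm above the panel face; the balls can come out beneath the panel only when it is under 13 mm above the face.
- pin_tip (a point): Lower end of the pin (7 mm wide flat end of the taper), 40 mm below pin_shoulder; axes as pin.
- long_box: Closed cardboard box with a red band, 71 x 121 x 52 mm, bystander; origin under its centre.
- calculator: Desk calculator 140 x 85 x 18 mm, bystander; origin under its centre.

How it is judged:
By the outcome, as a careful person would: the job done as asked, in the order asked, and still so for the second after the job is handed in, with the robot touching nothing.
It also fails if it takes over 62 s, if anything falls off the work surface, if the arm or the gripper's body presses on something with over 40 N, if the wrist force passes 120 N, or if a joint passes its speed limit or range.

## Working session

There is one attempt and no reset: what is moved stays moved. The work goes in short steps, Python scripts to look and compute and a tool call to move; the robot and the scene stay as the last step left them, time stands still between calls to the robot, and variables do not carry over. Pictures are saved under pics/ and viewed, about 8 in all and at most 12, crops included, and the job is handed in when it is done.

Besides the shell and the picture viewer there is one more tool, called after ">>>" as name(argument=value, ...) on one line, values as JSON. send_rows: Moves the arm, as the interface text tells. Its arguments: {"type":"object","properties":{"series":{"type":"array","items":{"type":"object","properties":{"fingers":{"type":"number"},"dx":{"type":"number"},"dy":{"type":"number"},"dz":{"type":"number"},"rx":{"type":"number"},"ry":{"type":"number"},"rz":{"type":"number"}}}},"squeeze":{"type":"number"}},"required":["series"]}

```bash
mkdir -p pics; ls; cat > h.py <<'E'
import numpy as np, cv2
from scipy.spatial.transform import Rotation as R
from workcell import ctrl, camera, job, boxes_of, trace, landmark_of
def rotm(o):
    o=np.array(o,float)
    return o if o.shape==(3,3) else R.from_euler('xyz',o,degrees=True).as_matrix()
def cloud(c):
    v,u=np.mgrid[:384,:512]; d=c['depth']
    p=np.stack([(u-c['cx'])/c['fx']*d,(v-c['cy'])/c['fy']*d,d],-1)
    return p@rotm(c['orientation']).T+np.array(c['eye'])
def proj(c,p):
    q=(np.array(p)-np.array(c['eye']))@rotm(c['orientation'])
    return np.array([q[...,0]/q[...,2]*c['fx']+c['cx'],q[...,1]/q[...,2]*c['fy']+c['cy']]).T
def ray(c,rc,z=None):
    d=rotm(c['orientation'])@np.array([(rc[1]-c['cx'])/c['fx'],(rc[0]-c['cy'])/c['fy'],1])
    return np.array(c['eye']),d
def save(c,n,crop=None,s=1):
    im=c['pixels'][:,:,::-1]
    if crop: l,t,r,b=crop; im=im[t:b,l:r]
    cv2.imwrite('pics/'+n,cv2.resize(im,None,fx=s,fy=s,interpolation=cv2.INTER_CUBIC))
E
python3 - <<'E'
from h import *
np.set_printoptions(precision=1,suppress=True)
s=ctrl.read_state();print({k:np.round(v,2) for k,v in s.items()}, ctrl.tcp_to_tips)
ims=[]
for n in('side','top'):
    c=camera(n);P=cloud(c);print(n,c['eye'],c['orientation'],c['fx'],c['cx'],c['cy']);ims.append(c['pixels'])
    for t in['selector_grip','selector_eye','green_hole','pin_grip','pin_shoulder','console','pin_rack','pin','calculator','long_box']:
        for r in landmark_of(t,n)[:2]:
            a=r['at'];i,j=[int(round(x)) for x in a]
            print(t,round(r['score'],2),np.round(a,1),P[i,j] if 0<=i<384 and 0<=j<512 else '')
cv2.imwrite('pics/a.png',cv2.resize(np.vstack(ims)[:,:,::-1],None,fx=.78,fy=.78,interpolation=cv2.INTER_AREA))
E
```

```text
pics
{'time': np.float64(0.0), 'joint_pos': array([71.5, 36.1,  2.2, 87. , -1.6, 57.1, -1.1]), 'dq': array([ 0. , -0.1, -0. , -0. , -0.1,  0. ,  0.1]), 'effort': array([ -0. , -56.3,   1.2, -19.3,   0. ,   0. ,   0. ]), 'eef_pos': array([ 164.9, -628.1,  249.4]), 'tool_rot': array([-179.9,    0. ,   14.7]), 'contact_force': array([ 0.6,  0.2, -0.7]), 'torque': array([-0.1, -0. ,  0. ]), 'opening': np.float64(1.0)} 19.0
side [530.7 713.3 772.3] [-132.4   -0.   177.7] 384.0008010063727 259.54485858192123 193.2061355123854
selector_eye 0.72 [164.7 264.9] [ 480.1 -146.2   94.1]
green_hole 0.58 [167.6 244.9] [ 537.5 -189.    50.7]
green_hole 0.58 [292.3 266.9] [496.4 262.1  79.6]
pin_grip 0.92 [284.6 268.3] [494.8 262.6 105.6]
pin_grip 0.7 [143.3 290.5] [ 382.9 -363.7   15.2]
pin_shoulder 0.64 [296.7 268.1] [494.1 263.   62.2]
console 0.79 [198.7 263.2] [490.3 -43.9  57.9]
pin_rack 0.78 [305.5 271.8] [486.2 276.3  48.3]
pin 0.89 [293.7 270.9] [488.1 264.8  76. ]
calculator 0.58 [144.5 287.7] [ 390.2 -358.6   14.8]
long_box 0.82 [350.9 191.5] [646.3 367.8  49.3]
top [ 368.4  -35.3 1089.3] [-171.5    0.4  -90.4] 354.36677552775524 256.5762461477704 194.45764518228347
selector_grip 0.66 [202.  261.3] [493.  -42.1 109.6]
selector_eye 0.88 [206.1 296.2] [ 482.5 -140.6   96.9]
green_hole 0.8 [187.4 294.2] [ 552.  -145.3    7.5]
pin_grip 0.82 [204.8 156.6] [486.7 247.6 110.8]
pin_shoulder 0.8 [206.9 162.6] [483.5 236.7  88.7]
pin_shoulder 0.25 [187.4 294. ] [ 552.  -145.3    7.5]
console 0.95 [206.5 284.3] [ 483.6 -107.3   90.1]
console 0.22 [199.9 261.1] [498.  -42.1 114.5]
pin_rack 0.59 [205.4 169.3] [493.3 228.7  53.5]
pin 0.54 [205.4 165.7] [492.3 235.3  62.1]
calculator 0.76 [242.4 368. ] [ 381.7 -361.4   19. ]
long_box 0.57 [154.6 142.3] [645.7 314.8  53. ]
```

View pics/a.png

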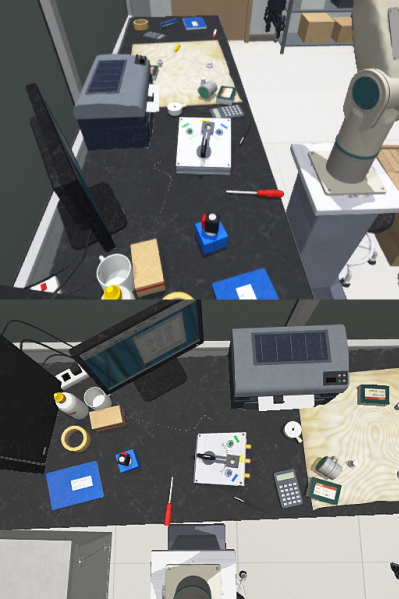

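The picture shows the console in the middle with its arm pointing to the right (-y), the blue rack with the pin at left, and a monitor and printer behind. Next I zoom in and fit the panel.

```bash
python3 - <<'E'
from h import *
np.set_printoptions(precision=2,suppress=True)
cs={}
for n in('side','top'):
    c=camera(n);P=cloud(c);cs[n]=c
    m=trace('console',n)[0]['mask']
    q=P[m]
    # panel plane: white pixels ransac
    w=(c['pixels'].min(-1)>150)&m
    q=P[w]; best=None;rng=np.random.default_rng(0)
    for _ in range(400):
        a=q[rng.choice(len(q),3,False)];nn=np.cross(a[1]-a[0],a[2]-a[0])
        if np.linalg.norm(nn)<100: continue
        nn/=np.linalg.norm(nn);i=abs((q-a[0])@nn)<2
        if best is None or i.sum()>best.sum():best=i
    q=q[best];ce=q.mean(0);nn=np.linalg.svd(q-ce,full_matrices=False)[2][2];nn*=np.sign(nn[2])
    print(n,len(q),'n',nn,'tilt',np.degrees(np.arccos(nn[2])),'az',np.degrees(np.arctan2(nn[1],nn[0])),'d',nn@ce,ce)
    inpl=w&(abs((P-ce)@nn)<3)
    pts=P[inpl].astype(np.float32)
    ax=np.array([-nn[0],-nn[1],0]);ax/=np.linalg.norm(ax);y=np.cross(nn,[ax[0],ax[1],0]);y/=np.linalg.norm(y);x=np.cross(y,nn)
    uv=np.c_[pts@x,pts@y].astype(np.float32);(r)=cv2.minAreaRect(uv);print(r,'centre world',x*r[0][0]+y*r[0][1]+nn*(nn@ce))
    # green/blue/yellow pixels
    hsv=cv2.cvtColor(c['pixels'],cv2.COLOR_RGB2HSV)
    for nm,lo,hi in(('green',45,85),('blue',95,125),('yellow',20,34)):
        k=m&(hsv[...,0]>=lo)&(hsv[...,0]<=hi)&(hsv[...,1]>120)&(hsv[...,2]>70)
        if k.sum():
            v,u=np.nonzero(k);e,d=ray(c,(v.mean(),u.mean()));t=((ce-e)@nn)/(d@nn);print(nm,k.sum(),u.mean(),v.mean(),e+t*d)
    bx=boxes_of('console',n)[0]['extent'];print(bx, boxes_of('pin',n)[:1])
save(cs['side'],'b1.png',(210,120,330,340),2.7)
save(cs['top'],'b2.png',(120,150,330,250),3.7)
E
```

```text
side 2413 n [0.03 0.42 0.91] tilt 24.901324664486108 az 85.77429448528059 d 39.77847244333695 [494.79 -92.09  69.57]
((88.55157470703125, 498.82080078125), (188.91873168945312, 190.9278564453125), 89.79781341552734) centre world [ 492.78 -100.15   73.37]
green 24 238.875 161.91666666666666 [ 554.22 -158.19   98.13]
blue 29 284.7931034482759 163.6206896551724 [ 423.69 -146.45   97.16]
yellow 27 262.8888888888889 156.11111111111111 [ 484.99 -171.58  106.7 ]
[226.0, 150.4, 295.1, 222.9] [{'extent': [259.2, 272.0, 279.8, 303.3], 'score': 0.93}]
top 2299 n [0.04 0.42 0.91] tilt 24.830782094328057 az 85.1883462100877 d 44.089478718162454 [ 492.44 -101.79   76.4 ]
((83.87103271484375, 501.2134704589844), (190.10020446777344, 192.11917114257812), 89.98234558105469) centre world [494.62 -99.44  75.23]
green 42 299.5952380952381 180.6904761904762 [ 554.84 -152.48   97.35]
blue 52 297.0576923076923 225.90384615384616 [ 426.57 -142.21   97.6 ]
yellow 141 313.82978723404256 205.05673758865248 [ 482.55 -187.8   116.44]
[250.9, 168.9, 318.8, 239.6] [{'extent': [150.9, 195.2, 166.5, 213.0], 'score': 0.48}]
```

View pics/b1.png

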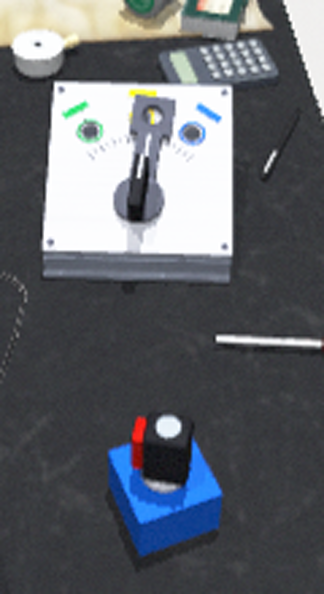

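View pics/b2.png

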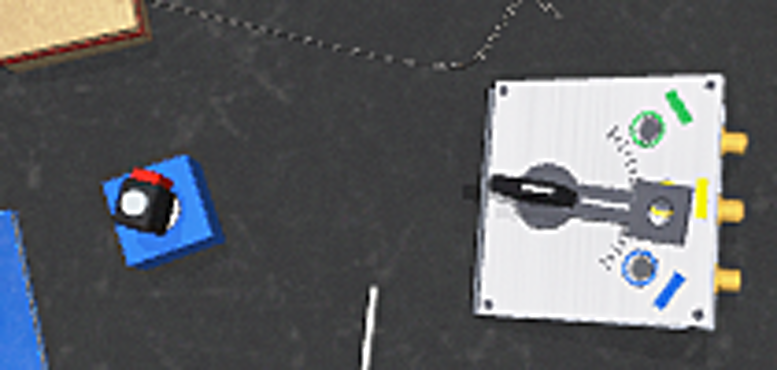

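Side crop: green hole (89,131), blue (192,132), eye (154,115). Top crop: green (647,129), blue (641,267), eye (661,209). Pin button (red) faces away from the robot. Now I triangulate these points and get the pin's pose.

```bash
cat > m1.py <<'E'
from h import *
np.set_printoptions(precision=2,suppress=True)
from scipy.optimize import least_squares
C={n:camera(n) for n in('side','top')}
S=lambda x,y:(210+x/2.7-.3,120+y/2.7-.3); T=lambda x,y:(120+x/3.7-.35,150+y/3.7-.35)
obs={'green':(S(89,131),T(647,129)),'blue':(S(192,132),T(641,267)),'eye':(S(154,115),T(661,209))}
# console model: origin x,y, yaw(of x axis upslope), z0 of panel axis point, selector angle
def fr(p):
    a=p[3];x=np.array([np.cos(a),np.sin(a),0]);y=np.array([-np.sin(a),np.cos(a),0]);t=np.radians(25)
    n=-x*np.sin(t)+np.array([0,0,np.cos(t)]);X=x*np.cos(t)+np.array([0,0,np.sin(t)])
    return p[:3],X,y,n
def pts(p):
    o,X,y,n=fr(p);L=lambda a,h:o+95*(np.cos(a)*X+np.sin(a)*y)+h*n
    return {'green':L(.6,0),'blue':L(-.6,0),'eye':L(p[4],10)}
def res(p,cams=(0,1)):
    P=pts(p);r=[]
    for k in obs:
        for i in cams: r+=list(proj(C[('side','top')[i]],P[k])-obs[k][i])
    return np.array(r)
for cams in((0,1),(0,),(1,)):
    f=least_squares(res,[490,-60,55,np.radians(-94.5),-.1],args=(cams,));p=f.x
    print(cams,p[:3],np.degrees(p[3]),'sel',p[4],'rms px',np.sqrt((f.fun**2).mean()));print(pts(p)['green'])
    if len(cams)==2: np.save('con.npy',p); print(f.fun)
E
python3 - <<'E'
exec(open('m1.py').read())
for n,c in C.items():
    P=cloud(c);m=trace('pin',n)[0]['mask'];hsv=cv2.cvtColor(c['pixels'],cv2.COLOR_RGB2HSV)
    q=P[m];print(n,m.sum(),'zmax',np.percentile(q[:,2],[50,90,99]))
    top=m&(abs(P[...,2]-np.percentile(q[:,2],90))<5);t=P[top];r=cv2.minAreaRect(t[:,:2].astype(np.float32));print('top face',top.sum(),r)
    red=(hsv[...,1]>150)&(hsv[...,2]>90)&((hsv[...,0]<8)|(hsv[...,0]>172))&cv2.dilate(m.astype(np.uint8),np.ones((7,7))).astype(bool)
    print('red',red.sum(),np.median(P[red],0),np.argwhere(red).mean(0))
    m=trace('pin_rack',n)[0]['mask'];hb=(hsv[...,0]>100)&(hsv[...,0]<125)&(hsv[...,1]>120)&m&(abs(P[...,2]-50)<5)
    r=cv2.minAreaRect(P[hb][:,:2].astype(np.float32));print('rack',hb.sum(),r)
E
```

```text
(0, 1) [495.23 -64.35  57.51] -93.55280846755716 sel -0.12631003507808128 rms px 0.4981728234892042
[ 544.37 -138.6    90.65]
[-0.21 -0.04  0.05  0.25 -0.46  0.13  0.16  0.45 -1.02 -0.4  -0.47  0.99]
(0,) [494.13 -60.76  60.06] -93.25899730896906 sel -0.14835174260598075 rms px 0.1327964427608294
[ 543.64 -134.76   93.19]
(1,) [496.63 -64.81  54.84] -93.66490457851997 sel -0.10539699210962415 rms px 0.1665605219417704
[ 545.62 -139.16   87.98]
side 551 zmax [ 99.32 111.51 114.01]
top face 204 ((486.33966064453125, 251.2558135986328), (30.221893310546875, 35.17398452758789), 74.32653045654297)
red 75 [508.67 253.66 101.31] [283.05 260.85]
rack 526 ((487.99200439453125, 250.86923217773438), (70.65924835205078, 69.71365356445312), 18.612934112548828)
top 248 zmax [108.21 113.86 116.96]
top face 120 ((488.2374267578125, 250.41015625), (29.073444366455078, 35.50961685180664), 78.13097381591797)
red 30 [509.67 241.44 103.05] [197.47 160.3 ]
rack 292 ((490.04150390625, 249.84799194335938), (70.350830078125, 70.41675567626953), 19.325563430786133)
```

```bash
cat >> h.py <<'E'
def tgt_frame(tz,ty):
    tz=tz/np.linalg.norm(tz);ty=ty-tz*(ty@tz);ty/=np.linalg.norm(ty);return np.c_[np.cross(ty,tz),ty,tz]
def plan(p1,R1,N,p0=None,R0=None,extra=''):
    s=ctrl.read_state()
    p0=np.array(s['eef_pos']) if p0 is None else p0; R0=rotm(s['tool_rot']) if R0 is None else R0
    w=R.from_matrix(R0.T@R1).as_rotvec()/N; d=(np.array(p1)-p0)/N/1000
    print('|d|',np.linalg.norm(d)*1e3,'deg',np.degrees(np.linalg.norm(w)))
    print('rot/row',np.round(w,3))
    for k in range(N):
        Rk=R0@R.from_rotvec(w*k).as_matrix();print(np.round(Rk.T@d,3).tolist())
def con(p=None,a=None):
    p=np.load('con.npy') if p is None else p
    yw=p[3];x=np.array([np.cos(yw),np.sin(yw),0]);y=np.array([-np.sin(yw),np.cos(yw),0]);t=np.radians(25)
    n=-x*np.sin(t)+np.array([0,0,np.cos(t)]);X=x*np.cos(t)+np.array([0,0,np.sin(t)])
    a=p[4] if a is None else a
    return p[:3],n,np.cos(a)*X+np.sin(a)*y,-np.sin(a)*X+np.cos(a)*y
E
python3 - <<'E'
from h import *
o,n,sx,sy=con();print(o,n,sx,sy)
plan(o+180*n,tgt_frame(-n,sy),18)
E
```

```text
[495.23224998 -64.35078488  57.51141509] [0.02618901 0.42180603 0.90630779] [-0.18144742 -0.88955328  0.41925147] [ 0.98305186 -0.17542699  0.0532391 ]
|d| 40.174306800947505 deg 3.815663482703702
rot/row [-0.016 -0.02  -0.062]
[0.027, -0.03, 0.002]
[0.029, -0.028, 0.001]
[0.03, -0.026, -0.0]
[0.032, -0.024, -0.001]
[0.033, -0.022, -0.002]
[0.035, -0.02, -0.003]
[0.036, -0.018, -0.004]
[0.037, -0.015, -0.005]
[0.037, -0.013, -0.006]
[0.038, -0.011, -0.007]
[0.038, -0.008, -0.008]
[0.039, -0.006, -0.009]
[0.039, -0.003, -0.01]
[0.039, -0.001, -0.011]
[0.038, 0.002, -0.012]
[0.038, 0.004, -0.012]
[0.037, 0.007, -0.013]
[0.037, 0.01, -0.013]
```

>>> send_rows(series=[{"dx": 0.027,"dy": -0.03,"dz": 0.002,"rx": -0.016,"ry": -0.02,"rz": -0.062,"fingers": 0},{"dx": 0.029,"dy": -0.028,"dz": 0.001,"rx": -0.016,"ry": -0.02,"rz": -0.062},{"dx": 0.03,"dy": -0.026,"dz": 0,"rx": -0.016,"ry": -0.02,"rz": -0.062},{"dx": 0.032,"dy": -0.024,"dz": -0.001,"rx": -0.016,"ry": -0.02,"rz": -0.062},{"dx": 0.033,"dy": -0.022,"dz": -0.002,"rx": -0.016,"ry": -0.02,"rz": -0.062},{"dx": 0.035,"dy": -0.02,"dz": -0.003,"rx": -0.016,"ry": -0.02,"rz": -0.062},{"dx": 0.036,"dy": -0.018,"dz": -0.004,"rx": -0.016,"ry": -0.02,"rz": -0.062},{"dx": 0.037,"dy": -0.015,"dz": -0.005,"rx": -0.016,"ry": -0.02,"rz": -0.062},{"dx": 0.037,"dy": -0.013,"dz": -0.006,"rx": -0.016,"ry": -0.02,"rz": -0.062}])

```text
validation failed for argument at $.se...
```

>>> send_rows(series=[{"dx": 0.027,"dy": -0.03,"dz": 0.002,"rx": -0.016,"ry": -0.02,"rz": -0.062,"fingers": 0},{"dx": 0.029,"dy": -0.028,"dz": 0.001,"rx": -0.016,"ry": -0.02,"rz": -0.062,"fingers": 0},{"dx": 0.03,"dy": -0.026,"dz": 0,"rx": -0.016,"ry": -0.02,"rz": -0.062,"fingers": 0},{"dx": 0.032,"dy": -0.024,"dz": -0.001,"rx": -0.016,"ry": -0.02,"rz": -0.062,"fingers": 0},{"dx": 0.033,"dy": -0.022,"dz": -0.002,"rx": -0.016,"ry": -0.02,"rz": -0.062,"fingers": 0},{"dx": 0.035,"dy": -0.02,"dz": -0.003,"rx": -0.016,"ry": -0.02,"rz": -0.062,"fingers": 0},{"dx": 0.036,"dy": -0.018,"dz": -0.004,"rx": -0.016,"ry": -0.02,"rz": -0.062,"fingers": 0},{"dx": 0.037,"dy": -0.015,"dz": -0.005,"rx": -0.016,"ry": -0.02,"rz": -0.062,"fingers": 0},{"dx": 0.037,"dy": -0.013,"dz": -0.006,"rx": -0.016,"ry": -0.02,"rz": -0.062,"fingers": 0}])

```text
time: 2.7
eef_pos: [332.9, -307.8, 232.0]
tool_rot: [174.8, 12.0, 46.4]
contact_force: [0.7, -0.2, -1.2]
opening: 1.0
```

>>> send_rows(series=[{"dx": 0.038,"dy": -0.011,"dz": -0.007,"rx": -0.016,"ry": -0.02,"rz": -0.062,"fingers": 0},{"dx": 0.038,"dy": -0.008,"dz": -0.008,"rx": -0.016,"ry": -0.02,"rz": -0.062,"fingers": 0},{"dx": 0.039,"dy": -0.006,"dz": -0.009,"rx": -0.016,"ry": -0.02,"rz": -0.062,"fingers": 0},{"dx": 0.039,"dy": -0.003,"dz": -0.01,"rx": -0.016,"ry": -0.02,"rz": -0.062,"fingers": 0},{"dx": 0.039,"dy": -0.001,"dz": -0.011,"rx": -0.016,"ry": -0.02,"rz": -0.062,"fingers": 0},{"dx": 0.038,"dy": 0.002,"dz": -0.012,"rx": -0.016,"ry": -0.02,"rz": -0.062,"fingers": 0},{"dx": 0.038,"dy": 0.004,"dz": -0.012,"rx": -0.016,"ry": -0.02,"rz": -0.062,"fingers": 0},{"dx": 0.037,"dy": 0.007,"dz": -0.013,"rx": -0.016,"ry": -0.02,"rz": -0.062,"fingers": 0},{"dx": 0.037,"dy": 0.01,"dz": -0.013,"rx": -0.016,"ry": -0.02,"rz": -0.062,"fingers": 0},{"fingers": 0},{"fingers": 0}])

```text
validation failed for argument at $.se...
```

```bash
python3 - <<'E'
from h import *
np.set_printoptions(precision=3,suppress=True)
s=ctrl.read_state();print(s['time'],s['joint_pos'],s['eef_pos'])
o,n,sx,sy=con()
T=tgt_frame(-n,sy);plan(o+180*n,T,1)
Rm=rotm(s['tool_rot']);print('to grip, tool axes',Rm.T@(o+40*n-s['eef_pos']))
E
```

```text
2.7 [ 27.915  20.813   2.459 122.129  20.473  36.52  -29.296] [ 332.887 -307.823  232.004]
|d| 360.6275749923348 deg 33.94045519802111
rot/row [-0.146 -0.176 -0.546]
[0.341, -0.093, -0.07]
to grip, tool axes [323.446 -67.393  66.539]
```

>>> send_rows(series=[{"dx": 0.038,"dy": -0.011,"dz": -0.007,"rx": -0.016,"ry": -0.02,"rz": -0.062,"fingers": 0},{"dx": 0.038,"dy": -0.008,"dz": -0.008,"rx": -0.016,"ry": -0.02,"rz": -0.062,"fingers": 0},{"dx": 0.039,"dy": -0.006,"dz": -0.009,"rx": -0.016,"ry": -0.02,"rz": -0.062,"fingers": 0},{"dx": 0.039,"dy": -0.003,"dz": -0.01,"rx": -0.016,"ry": -0.02,"rz": -0.062,"fingers": 0},{"dx": 0.039,"dy": -0.001,"dz": -0.011,"rx": -0.016,"ry": -0.02,"rz": -0.062,"fingers": 0},{"dx": 0.038,"dy": 0.002,"dz": -0.012,"rx": -0.016,"ry": -0.02,"rz": -0.062,"fingers": 0},{"dx": 0.038,"dy": 0.004,"dz": -0.012,"rx": -0.016,"ry": -0.02,"rz": -0.062,"fingers": 0},{"dx": 0.037,"dy": 0.007,"dz": -0.013,"rx": -0.016,"ry": -0.02,"rz": -0.062,"fingers": 0},{"dx": 0.037,"dy": 0.01,"dz": -0.013,"rx": -0.016,"ry": -0.02,"rz": -0.062,"fingers": 0},{"dx": 0,"dy": 0,"dz": 0,"rx": 0,"ry": 0,"rz": 0,"fingers": 0},{"dx": 0,"dy": 0,"dz": 0,"rx": 0,"ry": 0,"rz": 0,"fingers": 0}])

```text
time: 3.8
eef_pos: [497.1, 13.1, 215.3]
tool_rot: [177.2, 24.9, 79.2]
contact_force: [-0.0, -0.3, -0.3]
opening: 1.001
```

```bash
cat > st.py <<'E'
from h import *
np.set_printoptions(precision=3,suppress=True)
s=ctrl.read_state();print(s['time'],s['joint_pos'],s['eef_pos'])
o,n,sx,sy=con()
T=tgt_frame(-n,sy);Rm=rotm(s['tool_rot']);print('rot',R.from_matrix(Rm.T@T).as_rotvec())
print('to grip, tool axes',Rm.T@(o+40*n-s['eef_pos']))
E
python3 st.py
```

```text
3.8 [-15.958  31.358  -5.661 110.04   31.838  54.589 -53.583] [497.083  13.13  215.348]
rot [-0.003  0.001  0.012]
to grip, tool axes [ -3.008   3.808 135.769]
```

>>> send_rows(series=[{"dx": -0.003,"dy": 0.004,"dz": 0.03,"rx": 0,"ry": 0,"rz": 0.012,"fingers": 0},{"dx": 0,"dy": 0,"dz": 0.03,"rx": 0,"ry": 0,"rz": 0,"fingers": 0},{"dx": 0,"dy": 0,"dz": 0.02,"rx": 0,"ry": 0,"rz": 0,"fingers": 0},{"dx": 0,"dy": 0,"dz": 0,"rx": 0,"ry": 0,"rz": 0,"fingers": 0},{"dx": 0,"dy": 0,"dz": 0,"rx": 0,"ry": 0,"rz": 0,"fingers": 0}])

```text
time: 4.3
eef_pos: [497.6, -26.0, 145.1]
tool_rot: [176.8, 24.9, 78.2]
contact_force: [-0.2, 1.2, 0.1]
opening: 0.998
```

```bash
python3 st.py; python3 - <<'E'
from h import *
a,b=camera('side'),camera('top')
x=cv2.resize(a['pixels'][100:240,190:330],None,fx=3.5,fy=3.5);y=cv2.resize(b['pixels'][140:280,220:340],(420,490))
cv2.imwrite('pics/c.png',np.hstack([x,y])[:,:,::-1][:, :790])
E
```

```text
4.3 [-14.065  37.246  -2.458 114.396  37.196  44.117 -57.833] [497.642 -25.979 145.121]
rot [-0.005  0.002 -0.004]
to grip, tool axes [ 2.255 -0.045 55.647]
```

View pics/c.png

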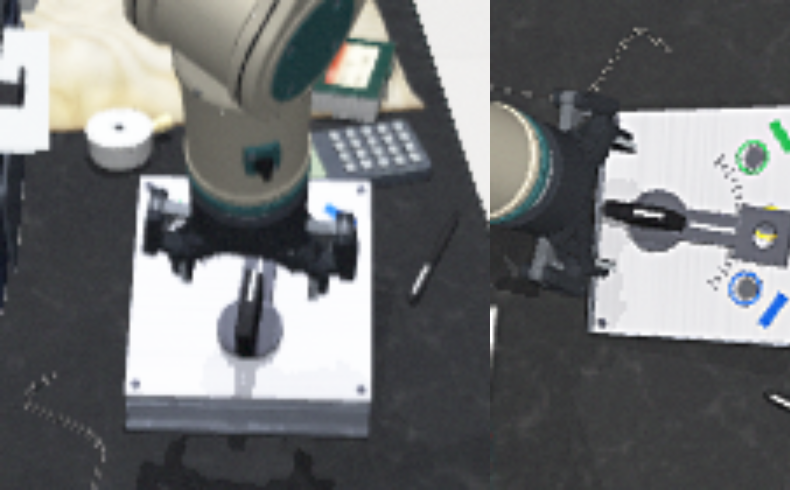

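The fingers straddle the bar symmetrically in both views: the bar is at (250,310) in the left part, with the fingertips at (180,270) and (318,285). I go down and close.

>>> send_rows(series=[{"dx": 0.002,"dy": 0,"dz": 0.02,"rx": 0,"ry": 0,"rz": 0,"fingers": 0},{"dx": 0,"dy": 0,"dz": 0.02,"rx": 0,"ry": 0,"rz": 0,"fingers": 0},{"dx": 0,"dy": 0,"dz": 0.013,"rx": 0,"ry": 0,"rz": 0,"fingers": 0.3},{"dx": 0,"dy": 0,"dz": 0,"rx": 0,"ry": 0,"rz": 0,"fingers": 0.6},{"dx": 0,"dy": 0,"dz": 0,"rx": 0,"ry": 0,"rz": 0,"fingers": 1},{"dx": 0,"dy": 0,"dz": 0,"rx": 0,"ry": 0,"rz": 0,"fingers": 1},{"dx": 0,"dy": 0,"dz": 0,"rx": 0,"ry": 0,"rz": 0,"fingers": 1},{"dx": 0,"dy": 0,"dz": 0,"rx": 0,"ry": 0,"rz": 0,"fingers": 1}], squeeze=30)

```text
time: 5.2
eef_pos: [498.0, -45.0, 96.7]
tool_rot: [176.6, 24.8, 78.3]
contact_force: [1.2, 1.8, 5.3]
opening: 0.158
```

```bash
python3 st.py
```

```text
5.2 [-13.842  41.989   0.281 116.399  41.553  37.102 -61.474] [498.012 -45.035  96.694]
rot [-0.001 -0.    -0.002]
to grip, tool axes [-1.263 -1.422  3.733]
```

>>> send_rows(series=[{"dx": 0,"dy": 0,"dz": 0,"rx": 0,"ry": 0,"rz": -0.072,"fingers": 1},{"dx": 0,"dy": 0,"dz": 0,"rx": 0,"ry": 0,"rz": -0.072,"fingers": 1},{"dx": 0,"dy": 0,"dz": 0,"rx": 0,"ry": 0,"rz": -0.072,"fingers": 1},{"dx": 0,"dy": 0,"dz": 0,"rx": 0,"ry": 0,"rz": -0.072,"fingers": 1},{"dx": 0,"dy": 0,"dz": 0,"rx": 0,"ry": 0,"rz": -0.072,"fingers": 1},{"dx": 0,"dy": 0,"dz": 0,"rx": 0,"ry": 0,"rz": -0.072,"fingers": 1},{"dx": 0,"dy": 0,"dz": 0,"rx": 0,"ry": 0,"rz": -0.072,"fingers": 1},{"dx": 0,"dy": 0,"dz": 0,"rx": 0,"ry": 0,"rz": -0.072,"fingers": 1},{"dx": 0,"dy": 0,"dz": 0,"rx": 0,"ry": 0,"rz": -0.072,"fingers": 1},{"dx": 0,"dy": 0,"dz": 0,"rx": 0,"ry": 0,"rz": -0.072,"fingers": 1},{"dx": 0,"dy": 0,"dz": 0,"rx": 0,"ry": 0,"rz": 0,"fingers": 1},{"dx": 0,"dy": 0,"dz": 0,"rx": 0,"ry": 0,"rz": 0,"fingers": 1}])

```text
time: 6.4
eef_pos: [497.3, -45.1, 96.7]
tool_rot: [-165.3, 20.5, 123.0]
contact_force: [0.3, 2.2, 8.0]
opening: 0.158
```

```bash
python3 st.py; python3 - <<'E'
from h import *
np.set_printoptions(precision=3,suppress=True)
s=ctrl.read_state();Rm=rotm(s['tool_rot']);o,n,sx,sy=con(a=0.6)
print('rot to a=.6',R.from_matrix(Rm.T@tgt_frame(-n,sy)).as_rotvec(),s['contact_force'])
a,b=camera('side'),camera('top')
for n_ in('side','top'):print([ (r['score'],r['at']) for r in landmark_of('selector_eye',n_)[:1]])
x=cv2.resize(a['pixels'][130:230,190:320],None,fx=3,fy=3,interpolation=cv2.INTER_CUBIC);y=cv2.resize(b['pixels'][160:240,240:330],(450,400),interpolation=cv2.INTER_CUBIC)
im=np.zeros((400,790,3),np.uint8);im[:300,:340]=x[:,:340];im[:,340:]=y
cv2.imwrite('pics/d.png',im[:,:,::-1])
E
```

```text
6.4 [ -6.727  42.236 -10.439 116.231  49.003  42.386 -27.462] [497.315 -45.14   96.748]
rot [-0.002 -0.     0.718]
to grip, tool axes [-0.265 -1.238  3.721]
rot to a=.6 [-0.002 -0.001 -0.008] [0.336 2.17  7.99 ]
[(0.6, [170.6, 245.5])]
[(0.96, [182.2, 290.9])]
```

View pics/d.png

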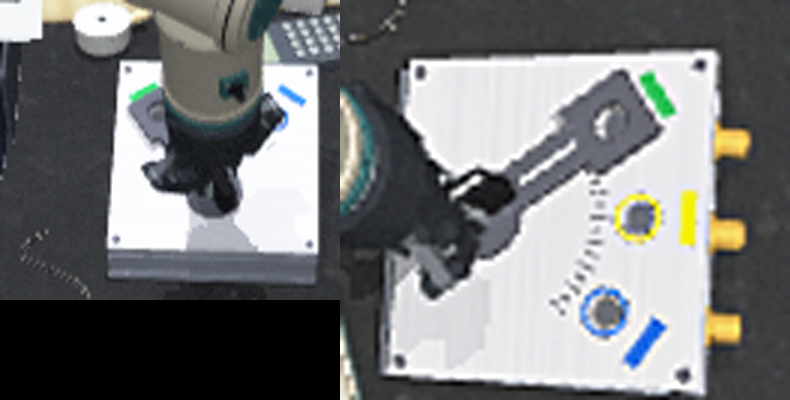

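The eye sits over the green hole, with a crescent at (610,120) in the right part. I release, retreat and look unobstructed.

>>> send_rows(series=[{"dx": 0,"dy": 0,"dz": 0,"rx": 0,"ry": 0,"rz": 0,"fingers": 0.5},{"dx": 0,"dy": 0,"dz": 0,"rx": 0,"ry": 0,"rz": 0,"fingers": 0.4},{"dx": 0,"dy": 0,"dz": 0,"rx": 0,"ry": 0,"rz": 0,"fingers": 0.2},{"dx": 0,"dy": 0,"dz": -0.02,"rx": 0,"ry": 0,"rz": 0,"fingers": 0},{"dx": 0,"dy": 0,"dz": -0.04,"rx": 0,"ry": 0,"rz": 0,"fingers": 0},{"dx": 0,"dy": 0,"dz": -0.04,"rx": 0,"ry": 0,"rz": 0,"fingers": 0},{"dx": 0,"dy": 0,"dz": -0.02,"rx": 0,"ry": 0,"rz": 0,"fingers": 0}])

```text
time: 7.3
eef_pos: [501.2, 7.0, 206.8]
tool_rot: [-165.4, 20.4, 123.0]
contact_force: [0.7, 0.7, 0.0]
opening: 0.998
```

```bash
python3 - <<'E'
from h import *
np.set_printoptions(precision=3,suppress=True)
s=ctrl.read_state();print(s['eef_pos'],s['joint_pos'])
yw=np.radians(-14);plan([489.2,250.3,170],tgt_frame(np.array([0,0,-1.]),np.array([np.cos(yw),np.sin(yw),0])),8)
E
```

```text
[501.217   7.009 206.796] [ -7.916  32.819 -16.459 110.063  37.923  56.887 -18.811]
|d| 30.79389247902019 deg 6.320029188192325
rot/row [-0.011  0.055  0.095]
[0.026, 0.014, -0.009]
[0.028, 0.011, -0.007]
[0.029, 0.008, -0.005]
[0.03, 0.006, -0.004]
[0.031, 0.003, -0.002]
[0.031, -0.0, -0.0]
[0.031, -0.003, 0.001]
[0.03, -0.006, 0.003]
```

>>> send_rows(series=[{"dx": 0.026,"dy": 0.014,"dz": -0.009,"rx": -0.011,"ry": 0.055,"rz": 0.095,"fingers": 0},{"dx": 0.028,"dy": 0.011,"dz": -0.007,"rx": -0.011,"ry": 0.055,"rz": 0.095,"fingers": 0},{"dx": 0.029,"dy": 0.008,"dz": -0.005,"rx": -0.011,"ry": 0.055,"rz": 0.095,"fingers": 0},{"dx": 0.03,"dy": 0.006,"dz": -0.004,"rx": -0.011,"ry": 0.055,"rz": 0.095,"fingers": 0},{"dx": 0.031,"dy": 0.003,"dz": -0.002,"rx": -0.011,"ry": 0.055,"rz": 0.095,"fingers": 0},{"dx": 0.031,"dy": 0,"dz": 0,"rx": -0.011,"ry": 0.055,"rz": 0.095,"fingers": 0},{"dx": 0.031,"dy": -0.003,"dz": 0.001,"rx": -0.011,"ry": 0.055,"rz": 0.095,"fingers": 0},{"dx": 0.03,"dy": -0.006,"dz": 0.003,"rx": -0.011,"ry": 0.055,"rz": 0.095,"fingers": 0},{"dx": 0,"dy": 0,"dz": 0,"rx": 0,"ry": 0,"rz": 0,"fingers": 0},{"dx": 0,"dy": 0,"dz": 0,"rx": 0,"ry": 0,"rz": 0,"fingers": 0}])

```text
time: 8.3
eef_pos: [488.5, 248.9, 168.1]
tool_rot: [-179.6, 0.1, 76.1]
contact_force: [0.2, 0.1, -0.5]
opening: 1.004
```

```bash
cat > pn.py <<'E'
from h import *
np.set_printoptions(precision=3,suppress=True)
s=ctrl.read_state();print(s['time'],s['eef_pos'],s['joint_pos'],s['contact_force'])
yw=np.radians(-14);T=tgt_frame(np.array([0,0,-1.]),np.array([np.cos(yw),np.sin(yw),0]))
Rm=rotm(s['tool_rot']);print('rot',R.from_matrix(Rm.T@T).as_rotvec(),'to pin_grip',Rm.T@(np.array([489.2,250.3,84])-s['eef_pos']))
E
python3 pn.py; python3 - <<'E'
from h import *
np.set_printoptions(precision=2,suppress=True)
a,b=camera('side'),camera('top')
p=np.load('con.npy');X=[]
for c in(a,b):
    o,n,sx,sy=con(a=.6);print('expected eye px',proj(c,o+95*sx+10*n),'green',proj(c,o+95*sx))
    hsv=cv2.cvtColor(c['pixels'],cv2.COLOR_RGB2HSV)
    for nm,lo,hi,aa in(('blue',95,125,-.6),('yellow',20,34,0)):
        o,n,sx,_=con(a=aa);uv=proj(c,o+95*sx)
        k=((hsv[...,0]>=lo)&(hsv[...,0]<=hi)&(hsv[...,1]>60)&(hsv[...,2]>70));v,u=np.nonzero(k);g=np.hypot(u-uv[0],v-uv[1])<9
        r=cv2.minEnclosingCircle(np.c_[u[g],v[g]].astype(np.float32));print(nm,'exp',uv,'ring',g.sum(),u[g].mean(),v[g].mean(),r)
x=cv2.resize(a['pixels'][145:215,220:300],(400,350),interpolation=cv2.INTER_CUBIC);y=cv2.resize(b['pixels'][165:235,250:325],(375,350),interpolation=cv2.INTER_CUBIC)
z1=cv2.resize(a['pixels'][230:320,210:330],(400,300));z2=cv2.resize(b['pixels'][150:240,100:212],(375,300))
cv2.imwrite('pics/e.png',np.vstack([np.hstack([x,y]),np.hstack([z1,z2])])[:600,:,::-1])
E
```

```text
8.3 [488.512 248.873 168.132] [-18.764  34.883 -16.739 107.33   14.395  40.25  -57.721] [ 0.204  0.119 -0.518]
rot [-0.008  0.002  0.001] to pin_grip [ 1.741  0.984 84.123]
expected eye px [242.28 166.6 ] green [242.45 168.18]
blue exp [280.35 168.72] ring 9 279.55555555555554 176.11111111111111 ((280.0, 175.5), 5.02503776550293)
yellow exp [261.49 163.21] ring 0 nan nan ((0.0, 0.0), 0.0)
expected eye px [293.39 184.13] green [294.56 184.77]
blue exp [293.06 222.26] ring 44 294.1136363636364 222.86363636363637 ((294.8333435058594, 223.1666717529297), 7.168694496154785)
yellow exp [299.4  203.35] ring 37 300.1081081081081 203.35135135135135 ((301.5, 203.5), 6.96429443359375)<stdin>:11: RuntimeWarning: Mean of empty slice.
  ret = ret.dtype.type(ret / rcount)
```

View pics/e.png

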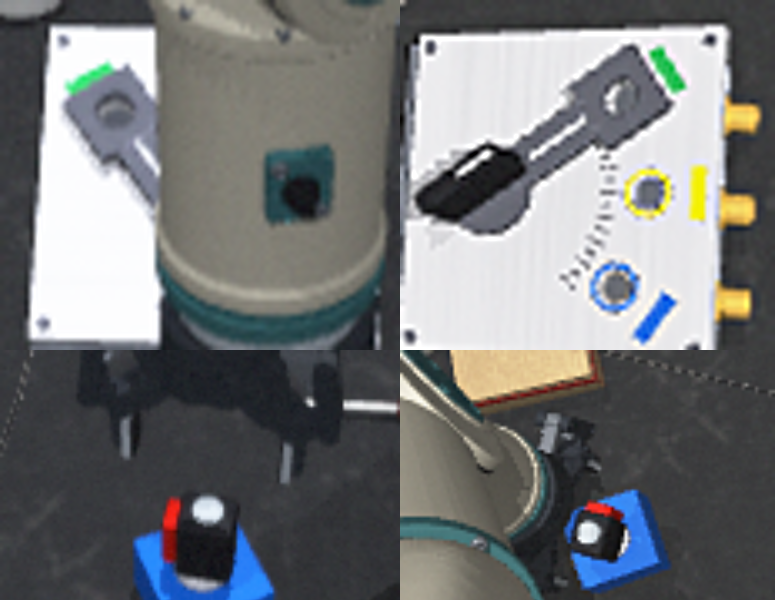

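The eye and hole match the prediction within 1 px in both views: side about (243,166), top about (294,184). The gripper is centred over the pin. I descend and grip.

>>> send_rows(series=[{"dx": 0.002,"dy": 0.001,"dz": 0.03,"rx": -0.008,"ry": 0.002,"rz": 0,"fingers": 0},{"dx": 0,"dy": 0,"dz": 0.03,"rx": 0,"ry": 0,"rz": 0,"fingers": 0},{"dx": 0,"dy": 0,"dz": 0.022,"rx": 0,"ry": 0,"rz": 0,"fingers": 0},{"dx": 0,"dy": 0,"dz": 0,"rx": 0,"ry": 0,"rz": 0,"fingers": 0.25},{"dx": 0,"dy": 0,"dz": 0,"rx": 0,"ry": 0,"rz": 0,"fingers": 0.4},{"dx": 0,"dy": 0,"dz": 0,"rx": 0,"ry": 0,"rz": 0,"fingers": 0.4}], squeeze=30)

```text
time: 9.0
eef_pos: [491.3, 251.2, 87.7]
tool_rot: [179.9, -0.2, 75.9]
contact_force: [-0.1, -0.9, 0.3]
opening: 0.598
```

```bash
python3 pn.py
```

```text
9.0 [491.304 251.21   87.661] [-21.387  41.888 -13.227 110.222  17.959  29.654 -61.094] [-0.103 -0.923  0.291]
rot [ 0.002 -0.003 -0.001] to pin_grip [-1.404 -1.828  3.653]
```

>>> send_rows(series=[{"dx": -0.001,"dy": -0.002,"dz": 0.003,"rx": 0,"ry": 0,"rz": 0,"fingers": 0.4},{"dx": 0,"dy": 0,"dz": 0,"rx": 0,"ry": 0,"rz": 0,"fingers": 0.5},{"dx": 0,"dy": 0,"dz": 0,"rx": 0,"ry": 0,"rz": 0,"fingers": 0.7},{"dx": 0,"dy": 0,"dz": 0,"rx": 0,"ry": 0,"rz": 0,"fingers": 1},{"dx": 0,"dy": 0,"dz": 0,"rx": 0,"ry": 0,"rz": 0,"fingers": 1},{"dx": 0,"dy": 0,"dz": 0,"rx": 0,"ry": 0,"rz": 0,"fingers": 1},{"dx": 0,"dy": 0,"dz": 0,"rx": 0,"ry": 0,"rz": 0,"fingers": 1}], squeeze=35)

```text
time: 9.7
eef_pos: [487.4, 251.0, 84.9]
tool_rot: [180.0, -0.1, 76.0]
contact_force: [-3.8, -0.1, 9.6]
opening: 0.452
```

```bash
python3 pn.py
```

```text
9.7 [487.438 251.023  84.869] [-21.636  42.    -13.085 110.736  18.055  29.129 -61.336] [-3.839 -0.15   9.585]
rot [ 0.001 -0.002 -0.   ] to pin_grip [-0.276  1.884  0.87 ]
```

>>> send_rows(series=[{"dx": 0,"dy": 0,"dz": -0.01,"rx": 0,"ry": 0,"rz": 0,"fingers": 1},{"dx": 0,"dy": 0,"dz": -0.02,"rx": 0,"ry": 0,"rz": 0,"fingers": 1},{"dx": 0,"dy": 0,"dz": -0.03,"rx": 0,"ry": 0,"rz": 0,"fingers": 1},{"dx": 0,"dy": 0,"dz": -0.03,"rx": 0,"ry": 0,"rz": 0,"fingers": 1},{"dx": 0,"dy": 0,"dz": -0.03,"rx": 0,"ry": 0,"rz": 0,"fingers": 1},{"dx": 0,"dy": 0,"dz": -0.02,"rx": 0,"ry": 0,"rz": 0,"fingers": 1},{"dx": 0,"dy": 0,"dz": 0,"rx": 0,"ry": 0,"rz": 0,"fingers": 1},{"dx": 0,"dy": 0,"dz": 0,"rx": 0,"ry": 0,"rz": 0,"fingers": 1}])

```text
time: 10.5
eef_pos: [487.8, 250.1, 223.4]
tool_rot: [179.9, -0.1, 75.9]
contact_force: [-0.5, -0.1, -2.8]
opening: 0.452
```

```bash
python3 pn.py; python3 - <<'E'
from h import *
np.set_printoptions(precision=2,suppress=True)
a,b=camera('side'),camera('top')
s=ctrl.read_state();Rm=rotm(s['tool_rot']);t=np.array(s['eef_pos'])
for nm,k in(('pin_grip',0),('pin_shoulder',34),('pin_tip',74)):
    print(nm,[proj(c,t+Rm[:,2]*k) for c in(a,b)],[(r['score'],r['at'][::-1]) for n in('side','top') for r in landmark_of(nm,n)[:1]])
u,v=[int(x) for x in proj(a,t)]
x=cv2.resize(a['pixels'][v-40:v+60,u-50:u+50],(500,500),interpolation=cv2.INTER_CUBIC);print(u,v)
cv2.imwrite('pics/f.png',x[:,:,::-1])
E
```

```text
10.5 [487.778 250.087 223.445] [-17.768  30.371 -18.349 104.83   12.626  46.685 -56.525] [-0.533 -0.051 -2.84 ]
rot [ 0.001 -0.001 -0.001] to pin_grip [  0.359   1.177 139.447]
pin_grip [array([272.69, 242.84]), array([143.31, 199.51])] [(0.85, [271.5, 240.9]), (0.72, [140.7, 198.8])]
pin_shoulder [array([272.29, 254.36]), array([147.58, 201.29])] [(0.73, [270.6, 254.1]), (0.72, [146.8, 202.2])]
pin_tip [array([271.84, 267.03]), array([152.22, 203.22])] [(0.76, [271.5, 267.0]), (0.55, [369.1, 244.9])]
272 242
```

View pics/f.png

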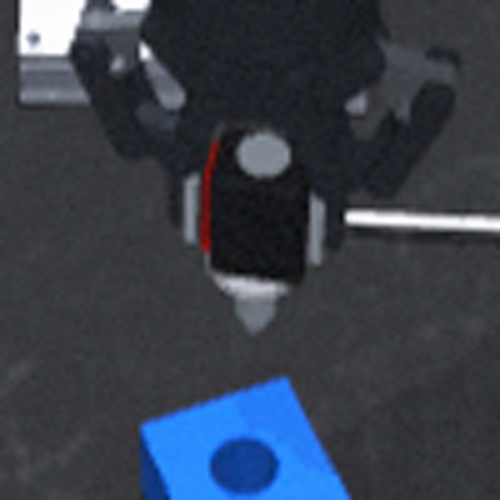

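The pin is held straight with the button pressed (opening 0.452, about 38 mm); tip at (253,330) in the crop, matching the prediction. Now to a hover above the eye.

```bash
python3 - <<'E'
from h import *
p=np.load('con.npy');y=np.array([-np.sin(p[3]),np.cos(p[3]),0]);p[:3]+=.8*y;np.save('con2.npy',p)
o,n,sx,sy=con(p,.6);g=o+95*sx;print(g)
plan(g+150*n,tgt_frame(-n,sy),10)
E
cat > ht.py <<'E'
from h import *
np.set_printoptions(precision=2,suppress=True)
s=ctrl.read_state();o,n,sx,sy=con(np.load('con2.npy'),.6);g=o+95*sx
Rm=rotm(s['tool_rot']);print(s['time'],s['joint_pos'],'F tool',Rm.T@np.array(s['contact_force']),'op',s['opening'])
print('rot',R.from_matrix(Rm.T@tgt_frame(-n,sy)).as_rotvec(),'to hole',Rm.T@(g-s['eef_pos']),'shoulder h',(s['eef_pos']-g)@n-34.9)
E
```

```text
[ 545.16512756 -138.64861066   90.64759587]
|d| 33.14904165159282 deg 5.107494483124319
rot/row [ 0.009 -0.044 -0.077]
[-0.03, 0.014, -0.0]
[-0.031, 0.012, 0.001]
[-0.032, 0.009, 0.002]
[-0.032, 0.007, 0.003]
[-0.033, 0.004, 0.005]
[-0.033, 0.002, 0.006]
[-0.032, -0.001, 0.008]
[-0.032, -0.003, 0.009]
[-0.031, -0.005, 0.01]
[-0.03, -0.008, 0.012]
```

>>> send_rows(series=[{"dx": -0.03,"dy": 0.014,"dz": 0,"rx": 0.009,"ry": -0.044,"rz": -0.077,"fingers": 1},{"dx": -0.031,"dy": 0.012,"dz": 0.001,"rx": 0.009,"ry": -0.044,"rz": -0.077,"fingers": 1},{"dx": -0.032,"dy": 0.009,"dz": 0.002,"rx": 0.009,"ry": -0.044,"rz": -0.077,"fingers": 1},{"dx": -0.032,"dy": 0.007,"dz": 0.003,"rx": 0.009,"ry": -0.044,"rz": -0.077,"fingers": 1},{"dx": -0.033,"dy": 0.004,"dz": 0.005,"rx": 0.009,"ry": -0.044,"rz": -0.077,"fingers": 1},{"dx": -0.033,"dy": 0.002,"dz": 0.006,"rx": 0.009,"ry": -0.044,"rz": -0.077,"fingers": 1},{"dx": -0.032,"dy": -0.001,"dz": 0.008,"rx": 0.009,"ry": -0.044,"rz": -0.077,"fingers": 1},{"dx": -0.032,"dy": -0.003,"dz": 0.009,"rx": 0.009,"ry": -0.044,"rz": -0.077,"fingers": 1},{"dx": -0.031,"dy": -0.005,"dz": 0.01,"rx": 0.009,"ry": -0.044,"rz": -0.077,"fingers": 1},{"dx": -0.03,"dy": -0.008,"dz": 0.012,"rx": 0.009,"ry": -0.044,"rz": -0.077,"fingers": 1},{"dx": 0,"dy": 0,"dz": 0,"rx": 0,"ry": 0,"rz": 0,"fingers": 1},{"dx": 0,"dy": 0,"dz": 0,"rx": 0,"ry": 0,"rz": 0,"fingers": 1}])

```text
time: 12.1
eef_pos: [550.1, -75.9, 227.0]
tool_rot: [-165.5, 20.5, 123.3]
contact_force: [0.5, -0.0, -2.1]
opening: 0.452
```

```bash
python3 ht.py
```

```text
12.1 [  1.4   33.31 -16.36 104.3   39.58  58.22  -8.04] F tool [0.46 0.91 1.91] op 0.4523153618379683
rot [ 0.  0. -0.] to hole [  1.24  -0.95 150.2 ] shoulder h 115.30384383710341
```

Down to the tip about 15 mm above the arm, then a look.

>>> send_rows(series=[{"dx": 0.001,"dy": -0.001,"dz": 0.02,"rx": 0,"ry": 0,"rz": 0,"fingers": 1},{"dx": 0,"dy": 0,"dz": 0.02,"rx": 0,"ry": 0,"rz": 0,"fingers": 1},{"dx": 0,"dy": 0,"dz": 0.01,"rx": 0,"ry": 0,"rz": 0,"fingers": 1},{"dx": 0,"dy": 0,"dz": 0,"rx": 0,"ry": 0,"rz": 0,"fingers": 1},{"dx": 0,"dy": 0,"dz": 0,"rx": 0,"ry": 0,"rz": 0,"fingers": 1}])

```text
time: 12.6
eef_pos: [548.3, -95.7, 182.4]
tool_rot: [-165.5, 20.5, 123.5]
contact_force: [0.6, 0.2, -1.3]
opening: 0.448
```

```bash
python3 ht.py;python3 - <<'E'
from h import *
np.set_printoptions(precision=2,suppress=True)
a,b=camera('side'),camera('top')
s=ctrl.read_state();Rm=rotm(s['tool_rot']);t=np.array(s['eef_pos'])
o,n,sx,sy=con(np.load('con2.npy'),.6);g=o+95*sx
print('tip',[proj(c,t+Rm[:,2]*73.1) for c in(a,b)],'eye',[proj(c,g+10*n) for c in(a,b)])
x=cv2.resize(a['pixels'][135:195,215:275],(390,390),interpolation=cv2.INTER_CUBIC);y=cv2.resize(b['pixels'][160:220,260:320],(390,390),interpolation=cv2.INTER_CUBIC)
cv2.imwrite('pics/g.png',np.hstack([x,y])[:,:,::-1])
E
```

```text
12.6 [  2.17  36.53 -14.61 107.11  43.21  52.51 -10.88] F tool [0.28 0.88 1.06] op 0.4481981917966868
rot [ 0.  0. -0.] to hole [  0.31  -0.97 101.33] shoulder h 66.43026869504337
tip [array([241.22, 163.59]), array([291.16, 182.21])] eye [array([241.99, 166.59]), array([293.4 , 183.85])]
```

View pics/g.png

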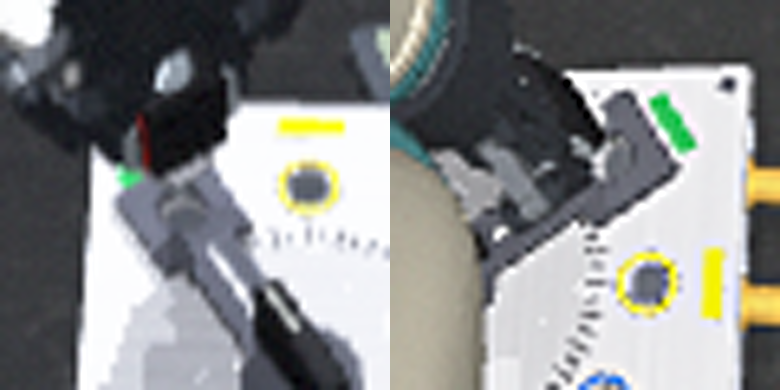

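The tip at (183,187) is right above the eye at (183,207) in the left part, and just left of the eye centre (617,150) in the right part, as expected. I insert in steps while watching the force.

>>> send_rows(series=[{"dx": 0,"dy": -0.001,"dz": 0.008,"rx": 0,"ry": 0,"rz": 0,"fingers": 1},{"dx": 0,"dy": 0,"dz": 0.008,"rx": 0,"ry": 0,"rz": 0,"fingers": 1},{"dx": 0,"dy": 0,"dz": 0.005,"rx": 0,"ry": 0,"rz": 0,"fingers": 1},{"dx": 0,"dy": 0,"dz": 0,"rx": 0,"ry": 0,"rz": 0,"fingers": 1},{"dx": 0,"dy": 0,"dz": 0,"rx": 0,"ry": 0,"rz": 0,"fingers": 1}])

```text
time: 13.2
eef_pos: [546.4, -106.2, 163.1]
tool_rot: [-165.4, 20.5, 123.4]
contact_force: [-0.4, 0.5, -1.1]
opening: 0.449
```

```bash
python3 ht.py
```

```text
13.2 [  2.55  38.03 -13.65 108.22  44.94  50.09 -12.17] F tool [0.96 0.14 0.8 ] op 0.4493066892568339
rot [ 0.  0. -0.] to hole [ 0.67  1.08 79.39] shoulder h 44.485074413618285
```

>>> send_rows(series=[{"dx": 0.001,"dy": 0.001,"dz": 0.004,"rx": 0,"ry": 0,"rz": 0,"fingers": 1},{"dx": 0,"dy": 0,"dz": 0.004,"rx": 0,"ry": 0,"rz": 0,"fingers": 1},{"dx": 0,"dy": 0,"dz": 0,"rx": 0,"ry": 0,"rz": 0,"fingers": 1},{"dx": 0,"dy": 0,"dz": 0,"rx": 0,"ry": 0,"rz": 0,"fingers": 1}])

```text
time: 13.6
eef_pos: [546.6, -108.3, 155.4]
tool_rot: [-165.4, 20.6, 123.4]
contact_force: [-1.8, -0.2, -2.3]
opening: 0.449
```

```bash
python3 ht.py
```

```text
13.6 [  2.53  38.7  -13.29 108.5   45.59  49.24 -12.79] F tool [ 1.64 -1.07  2.23] op 0.4488693999307013
rot [ 0.  0. -0.] to hole [-0.26  0.12 71.49] shoulder h 36.590212694434975
```

>>> send_rows(series=[{"dx": 0,"dy": 0,"dz": 0.004,"rx": 0,"ry": 0,"rz": 0,"fingers": 1},{"dx": 0,"dy": 0,"dz": 0.004,"rx": 0,"ry": 0,"rz": 0,"fingers": 1},{"dx": 0,"dy": 0,"dz": 0,"rx": 0,"ry": 0,"rz": 0,"fingers": 1},{"dx": 0,"dy": 0,"dz": 0,"rx": 0,"ry": 0,"rz": 0,"fingers": 1}])

```text
time: 14.0
eef_pos: [546.3, -111.8, 148.1]
tool_rot: [-165.4, 20.6, 123.4]
contact_force: [-0.2, 0.6, -2.8]
opening: 0.451
```

```bash
python3 ht.py
```

```text
14.0 [  2.63  39.31 -12.92 108.8   46.25  48.37 -13.3 ] F tool [1.52 0.78 2.31] op 0.45057159298179805
rot [ 0.  0. -0.] to hole [-0.26  0.2  63.42] shoulder h 28.518462776805556
```

Entering freely; continue.

>>> send_rows(series=[{"dx": 0,"dy": 0,"dz": 0.004,"rx": 0,"ry": 0,"rz": 0,"fingers": 1},{"dx": 0,"dy": 0,"dz": 0.004,"rx": 0,"ry": 0,"rz": 0,"fingers": 1},{"dx": 0,"dy": 0,"dz": 0,"rx": 0,"ry": 0,"rz": 0,"fingers": 1},{"dx": 0,"dy": 0,"dz": 0,"rx": 0,"ry": 0,"rz": 0,"fingers": 1}])

```text
time: 14.4
eef_pos: [546.2, -115.1, 140.8]
tool_rot: [-165.4, 20.6, 123.4]
contact_force: [-0.2, -0.4, -2.3]
opening: 0.447
```

```bash
python3 ht.py
```

```text
14.4 [  2.72  39.94 -12.54 109.08  46.94  47.5  -13.83] F tool [0.58 0.13 2.28] op 0.44733370921804727
rot [ 0.  0. -0.] to hole [-0.23  0.11 55.42] shoulder h 20.51921527567854
```

>>> send_rows(series=[{"dx": 0,"dy": 0,"dz": 0.004,"rx": 0,"ry": 0,"rz": 0,"fingers": 1},{"dx": 0,"dy": 0,"dz": 0.004,"rx": 0,"ry": 0,"rz": 0,"fingers": 1},{"dx": 0,"dy": 0,"dz": 0,"rx": 0,"ry": 0,"rz": 0,"fingers": 1},{"dx": 0,"dy": 0,"dz": 0,"rx": 0,"ry": 0,"rz": 0,"fingers": 1}])

```text
time: 14.8
eef_pos: [546.1, -118.4, 133.6]
tool_rot: [-165.4, 20.6, 123.4]
contact_force: [0.6, 0.2, -2.5]
opening: 0.448
```

```bash
python3 ht.py
```

```text
14.8 [  2.8   40.56 -12.15 109.34  47.63  46.63 -14.36] F tool [0.73 1.18 2.18] op 0.44804680981889705
rot [ 0.  0. -0.] to hole [-0.21 -0.01 47.46] shoulder h 12.560155655954262
```

Now push to the flange, watching for the force rise.

>>> send_rows(series=[{"dx": 0,"dy": 0,"dz": 0.002,"rx": 0,"ry": 0,"rz": 0,"fingers": 1},{"dx": 0,"dy": 0,"dz": 0.001,"rx": 0,"ry": 0,"rz": 0,"fingers": 1},{"dx": 0,"dy": 0,"dz": 0,"rx": 0,"ry": 0,"rz": 0,"fingers": 1}])

```text
time: 15.1
eef_pos: [546.1, -119.4, 131.5]
tool_rot: [-165.5, 20.6, 123.4]
contact_force: [-1.5, 0.8, 2.2]
opening: 0.455
```

```bash
python3 ht.py
```

```text
15.1 [  2.82  40.74 -12.03 109.44  47.87  46.36 -14.56] F tool [ 0.61 -1.46 -2.3 ] op 0.4547902513568674
rot [ 0.  0. -0.] to hole [-0.23 -0.09 45.16] shoulder h 10.25621682254291
```

>>> send_rows(series=[{"dx": 0,"dy": 0,"dz": 0.001,"rx": 0,"ry": 0,"rz": 0,"fingers": 1},{"dx": 0,"dy": 0,"dz": 0.001,"rx": 0,"ry": 0,"rz": 0,"fingers": 1},{"dx": 0,"dy": 0,"dz": 0,"rx": 0,"ry": 0,"rz": 0,"fingers": 1}])

```text
time: 15.4
eef_pos: [546.2, -119.5, 131.2]
tool_rot: [-165.5, 20.6, 123.5]
contact_force: [-4.7, 6.9, 15.6]
opening: 0.453
```

```bash
python3 ht.py
```

```text
15.4 [  2.79  40.77 -12.01 109.48  48.    46.28 -14.69] F tool [  2.35  -4.53 -16.97] op 0.45310295130492517
rot [ 0.  0. -0.] to hole [-0.15 -0.23 44.83] shoulder h 9.93147632507064
```

Flange seated (17 N, no further travel). Release.

>>> send_rows(series=[{"dx": 0,"dy": 0,"dz": 0,"rx": 0,"ry": 0,"rz": 0,"fingers": 0.42},{"dx": 0,"dy": 0,"dz": 0,"rx": 0,"ry": 0,"rz": 0,"fingers": 0.25},{"dx": 0,"dy": 0,"dz": 0,"rx": 0,"ry": 0,"rz": 0,"fingers": 0.2},{"dx": 0,"dy": 0,"dz": 0,"rx": 0,"ry": 0,"rz": 0,"fingers": 0.2},{"dx": 0,"dy": 0,"dz": -0.01,"rx": 0,"ry": 0,"rz": 0,"fingers": 0.2},{"dx": 0,"dy": 0,"dz": -0.03,"rx": 0,"ry": 0,"rz": 0,"fingers": 0.2},{"dx": 0,"dy": 0,"dz": -0.04,"rx": 0,"ry": 0,"rz": 0,"fingers": 0.2},{"dx": 0,"dy": 0,"dz": -0.04,"rx": 0,"ry": 0,"rz": 0,"fingers": 0.2},{"dx": 0.04,"dy": 0,"dz": -0.02,"rx": 0,"ry": 0,"rz": 0,"fingers": 0.2},{"dx": 0.04,"dy": 0,"dz": -0.02,"rx": 0,"ry": 0,"rz": 0,"fingers": 0.2},{"dx": 0.04,"dy": 0,"dz": 0,"rx": 0,"ry": 0,"rz": 0,"fingers": 0.2},{"dx": 0.04,"dy": 0,"dz": 0,"rx": 0,"ry": 0,"rz": 0,"fingers": 0.2}])

```text
time: 16.6
eef_pos: [466.6, 73.9, 218.8]
tool_rot: [-165.6, 20.6, 123.4]
contact_force: [1.0, 1.0, -0.1]
opening: 0.798
```

>>> send_rows(series=[{"dx": 0.04,"dy": -0.02,"dz": -0.02,"rx": 0,"ry": 0,"rz": 0,"fingers": 0.2},{"dx": 0.04,"dy": -0.02,"dz": -0.02,"rx": 0,"ry": 0,"rz": 0,"fingers": 0.2},{"dx": 0.03,"dy": -0.02,"dz": -0.01,"rx": 0,"ry": 0,"rz": 0,"fingers": 0.2},{"dx": 0,"dy": 0,"dz": 0,"rx": 0,"ry": 0,"rz": 0,"fingers": 0.2}])

```text
time: 17.0
eef_pos: [356.7, 155.1, 239.7]
tool_rot: [-165.5, 20.4, 123.9]
contact_force: [-0.6, -0.4, 0.3]
opening: 0.803
```

```bash
python3 ht.py;python3 - <<'E'
from h import *
np.set_printoptions(precision=2,suppress=True)
a,b=camera('side'),camera('top')
o,n,sx,sy=con(np.load('con2.npy'),.6);g=o+95*sx
Pt=cloud(b)
for c,nm in((a,'side'),(b,'top')):
    print(nm,'pred home shoulder',proj(c,g+10*n),'grip',proj(c,g+44*n),[(k,r['score'],r['at'][::-1]) for k in('pin_shoulder','pin_grip') for r in landmark_of(k,nm)[:1]])
    m=trace('pin',nm)
    if m: q=cloud(c)[m[0]['mask']];h=(q-g)@n;print('pin top height over panel (expect 72)',np.percentile(h,[50,90,97]),m[0]['score'])
x=cv2.resize(a['pixels'][125:215,200:290],(390,390),interpolation=cv2.INTER_CUBIC);y=cv2.resize(b['pixels'][150:240,240:330],(390,390),interpolation=cv2.INTER_CUBIC)
cv2.imwrite('pics/i.png',np.hstack([x,y])[:,:,::-1])
E
```

```text
17.0 [-24.82  26.34 -24.52 117.35  29.26  62.6  -36.86] F tool [-0.16 -0.77 -0.11] op 0.8029660849886473
rot [0.01 0.   0.01] to hole [-275.05   58.36  254.88] shoulder h 219.19331019299622
side pred home shoulder [241.99 166.59] grip [241.36 161.01] [('pin_shoulder', 0.82, [243.8, 167.0]), ('pin_grip', 0.88, [239.5, 160.0])]
pin top height over panel (expect 72) [63.52 72.22 74.36] 0.83
top pred home shoulder [293.4  183.85] grip [289.25 181.59] [('pin_shoulder', 0.55, [294.7, 185.2]), ('pin_grip', 0.73, [289.3, 182.3])]
pin top height over panel (expect 72) [68.84 74.18 75.87] 0.73
```

View pics/i.png

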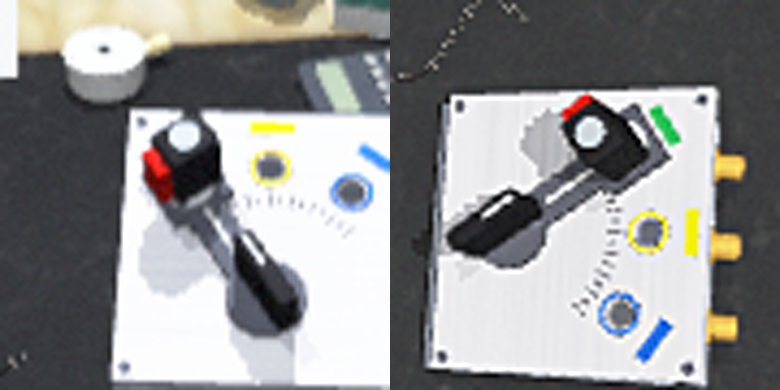

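The pin stands upright and seated in the eye at the green hole, at (185,165) left and (600,140) right. The red button is out, and nothing touches it.

```bash
python3 -c "
from workcell import job
print(job.sign_off())"
```

```text
the job is handed in; nothing more can be done
None
```

I turned the selector so that its eye stands over the green hole. I then took the pin with its button held in, pushed it through the eye and the hole until the flange stopped, and let go. The job was handed in at about 17 s of the allowed 62 s.

- **Selector:** after turning, the tool angle was within 0.01 rad of the model's +0.60, and the eye was within 1 px of its predicted spot in both cameras.
- **Seating:** the flange stopped on the arm at 9.9 mm above the panel face (10 expected), with 17 N and no further travel.
- **After release:** pictures from both cameras show the pin upright in the eye at green with the red button sprung out, and the gripper well clear.
- **Disagreements:** depth readings put the pin's top at about 72 to 76 mm above the panel, against 72 expected. The two cameras had already disagreed by about 2 to 4 mm on the panel's height. The networks' pin points were within about 2 px of the prediction.
- **Not checked:** the balls under the panel cannot be seen, so the lock is judged from the depth and the button. I did not test it by pulling on the pin.
- **Calculator and box:** I did not touch either of them.

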